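# Sort spring plunger cartridges by feel in the yellow room

### The arm

A 7-joint arm with a two-finger parallel gripper is mounted at the origin on the work surface. World frame = base frame: x ahead of the robot, y to its left, z up, the work surface at z = 0. Lengths are in m, angles in degrees, forces in N, time in s.
With the tool pointing down it reaches from about 0.4 to 0.875 m from the base axis. Payload 19.3 kg.
Tool frame: the origin (TCP) lies between the finger pads; the fingertips stand 22 mm ahead of it and the grasp point (between the pads) lies 3 mm ahead of it; z points along the fingers, y is the line along which they close (so a half turn about z gives the same grasp; the last joint's range is limited). The gripper opens to 85 mm and grips with 20 to 120 N. Pads are 22 mm wide; open, the fingers measure 114 mm over their backs; the gripper's body (76 mm by 85 mm) begins 54 mm behind the grasp point. The pads swing forward as they close: fully open they stand 13 mm farther back than shut.
Start: joints at [-4.022, 29.874, -2.08, 91.645, 1.215, 58.505, -6.463], TCP at [0.625, -0, 0.253] pointing down, gripper open.
Joint ranges: [-166.77, 166.77], [-17.47, 122.26], [-85.68, 81.53], [9.62, 139.38], [-72.42, 252.41], [9.2, 110.78], [-144.41, 144.41]. Speed limits (degrees/s): [108.29, 108.29, 136.94, 136.94, 172.46, 172.46, 172.46].

### API

Orientations are given as a 3x3 rotation matrix whose columns are the frame's x, y, z axes.
In Python, from workcell import env, order, capture gives the robot as it stands (env), with the cameras as plain functions and the job (order).
- The arm moves only by the tool drive_effector, called after "Emit:" as name(argument=value, ...) on one line, values as JSON. Schema: {"type":"object","properties":{"ticks":{"type":"array","items":{"type":"number"},"minItems":4,"maxItems":80},"jaw":{"type":"number"},"force":{"type":"number"},"only":{"type":"string"},"quiet":{"type":"boolean"},"lines":{"type":"string"}},"required":["ticks"],"additionalProperties":false}. ticks is one flat list of numbers that holds 1 to 20 rows one after another, with no inner brackets; each row has 4 numbers: dx, dy, dz in m, then a turn about the tool's z in degrees; each row shifts and turns the commanded pose from where the row before left it, along the tool's axes as they then stand; what a row does not reach is not made up. A row lasts 1/12 s, in which the tool goes at most 0.0417 m and 7.16 degrees, less where a joint would pass 70% of its speed; a pose out of reach is approached as far as the arm can. jaw is the finger opening in m, set as the call begins (left out keeps the last). The fingers move at their own pace and stop on an object; force is the grip in N (left out, the last holds). Time passes only in rows, so rows that do not move let the fingers close. The tool returns the time, the measured TCP pose, the force, the opening and the grip force at its end. only (a regular expression) keeps the lines of the reply that match it, lines (a string "A,B") keeps lines A to B, and quiet returns only ok. Input that does not fit is refused with a message, and nothing moves.
- env.sense(): the state, without advancing time (a new reading comes with each control period).
- capture(name): name is "scene" or "side" or "wrist"; returns a dict with "image" (400x640x3 uint8, blue, green, red), "K" (3x3 intrinsics, pixels), "origin" and "orientation" of the camera in the world; the wrist camera has in their place "T_tool_cam" (4x4, takes a point from camera to tool coordinates, whose origin is the TCP and whose axes are the flange's). Camera axes: x right, y down, z forward; pixel columns grow to the right and rows downward; lengths in m; the calibration is good to about 2 mm. A picture is of the moment at which its call begins: read the wrist's pose just before it. There is no depth.
- order.hand_in(): hands the job in; it is judged then, once.
The state is a dict: "time_s": time; "qpos": joint angles; "dq": joint speeds; "tau": joint torques, N m; "tcp_pos": TCP position; "ee_rot": TCP orientation; "force": force on the tool from outside, world axes, zero at the start; "torque": the same for the moment, N m; "grip_width": finger opening in m; "gripper_force": force on a finger pad.
Only numpy, scipy, OpenCV 4.12 (cv2) and the standard library are available. Lean on these libraries where they do the work, as an engineer would, in place of code of your own. Each camera call takes 0.05 s, during which the arm holds its last target. There are 200 camera calls.

### The job

Two spring cartridges lie on the bench between the square tray and the round dish: one at a time, stand each upright on the bench, press its plunger most of the way in to feel its spring, and then stand it upright inside the square tray if it is stiff or the round dish if it is weak, before pressing the next. There may be one of each or two alike. Leave the two cartridges in the parking frame, the bottle and the pen where they are.

Things in the scene. Friction and masses are not known exactly. Their poses are not given: they have to be found in the camera images.
- cartridge_a: one of four spring cartridges that look alike (the letters are only names): square black plastic body 36 x 36 x 70 mm with a bare metal foot plate (6 mm) at one end; at the other a metal plunger, round head 20 mm across, its top 18 mm past the body (88 mm from the foot). Origin: centre of the foot's face; z axis: along the cartridge from foot to plunger; x, y square to its flat sides
- cartridge_b: second cartridge, size, origin and axes as cartridge_a, 0.12 to 0.17 kg. All four start lying on a flat side on the bench (origin 18 mm up), plunger end to the robot's right (-y), within 25 degrees. Standing on its foot a cartridge is stable
- cartridge_c: third cartridge, size, origin and axes as cartridge_a. Which two cartridges lie outside the parking frame (to be sorted) and which two inside it (to be left) changes from run to run: read it from the positions
- cartridge_d: fourth cartridge, size, origin and axes as cartridge_a. Whether a cartridge is stiff or weak can only be felt
- head_a (a point): centre of the top of cartridge_a's plunger head: 88 mm from the foot's face when out (a stiff spring holds it 0.1 mm farther out, too little to see), 78 mm when pushed fully in, 10 mm of travel along the cartridge. Stiff spring: about 9 N to start it, 13.5 N at 5 mm, 18 N at 10 mm. Weak spring: about 3 N to start, 4.5 N at 5 mm, 6 N at 10 mm. It springs back
- head_b (a point): the same point on cartridge_b
- head_c (a point): the same point on cartridge_c
- head_d (a point): the same point on cartridge_d
- square_tray: square sheet-metal tray fixed on the bench, bin for the stiff ones: 170 x 170 mm outside, walls 4 mm thick and 28 mm high, inner floor 162 x 162 mm, 6 mm above the bench; it holds two cartridges side by side. Origin: centre of its underside; x and y along its sides, z up
- round_dish: round metal dish fixed on the bench, bin for the weak ones: 184 mm across at the foot, 190 mm at the rim, wall 4 mm thick and 28 mm high, inner floor 6 mm above the bench; it holds two cartridges side by side. Origin: centre of its underside, z up
- parking_frame: low rectangular frame of metal strip on the bench to the far left, without a floor, 180 mm along its x, 150 mm along its y, strip 6 mm thick and 14 mm high, fixed; two cartridges lie parked in it. Origin: on the bench at its centre
- resist_bottle: bystander: amber glass bottle, 66 mm across, 130 mm tall, standing loose; origin centre of underside
- pen: bystander: dark felt pen with a grey cap, 12 x 128 x 10 mm, lying across, loose; its origin is on its underside, its length along y

How it is judged:
By the outcome, as a careful person would: the job done as asked, in the order asked, and still so for the second after the job is handed in, with the robot touching nothing.
It also fails if it takes over 72 s, if anything falls off the work surface, if the arm or the gripper's body presses on something with over 40 N, if the wrist force passes 120 N, or if a joint passes its speed limit or range.

## Working session

There is one attempt and no reset: what is moved stays moved. The work goes in short steps, Python scripts to look and compute and a tool call to move; the robot and the scene stay as the last step left them, time stands still between calls to the robot, and variables do not carry over. Pictures are saved under pics/ and viewed, at most 10 in all, crops included, and the job is handed in when it is done.

```bash
ls; mkdir -p pics; python3 - <<'E'
from workcell import env, order, capture
import cv2,numpy as np
s=env.sense();print(s['time_s'],s['tcp_pos'],np.round(s['ee_rot'],3),s['force'],s['grip_width'])
for n in("scene","side"):
    c=capture(n);cv2.imwrite(f"pics/{n}0.png",c["image"]);print(n,c["K"],c["origin"],c["orientation"])
s=env.sense();c=capture("wrist");cv2.imwrite("pics/wrist0.png",c["image"]);print(c["K"],c["T_tool_cam"])
E
```

```text
pics
workcell.py
0.0 [ 6.24681120e-01 -3.32058534e-05  2.52706104e-01] [[ 0.     1.    -0.001]
 [ 1.    -0.    -0.   ]
 [-0.    -0.001 -1.   ]] [ 1.16861197  0.24230708 -0.65964914] 0.0854145207234331
scene [[401.00473683   0.         321.22890388]
 [  0.         401.00473683 199.18358994]
 [  0.           0.           1.        ]] [ 1.26339529 -0.13589075  0.82046481] [[ 0.1711954   0.74019031 -0.65023875]
 [ 0.98522637 -0.13169374  0.10947946]
 [-0.00459673 -0.65937475 -0.75180038]]
side [[508.90443931   0.         318.44281534]
 [  0.         508.90443931 198.45880462]
 [  0.           0.           1.        ]] [ 0.36866006 -1.11386643  0.81988575] [[ 0.98346097 -0.09433233  0.15461544]
 [-0.18072741 -0.56729215  0.80344086]
 [ 0.01192168 -0.81809597 -0.57495813]]
[[327.60624473   0.         319.51923193]
 [  0.         327.60624473 198.25031046]
 [  0.           0.           1.        ]] [[-1.15456429e-03 -9.54806169e-01 -2.97226927e-01  7.57238265e-02]
 [ 9.99999097e-01 -1.30680325e-03  3.13499709e-04  3.31128631e-04]
 [-6.87748571e-04 -2.97226297e-01  9.54806816e-01 -1.20599383e-01]
 [ 0.00000000e+00  0.00000000e+00  0.00000000e+00  1.00000000e+00]]
```

View pics/scene0.png

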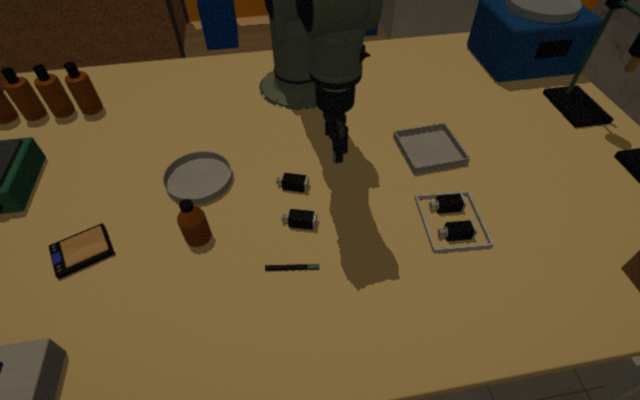

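View pics/side0.png

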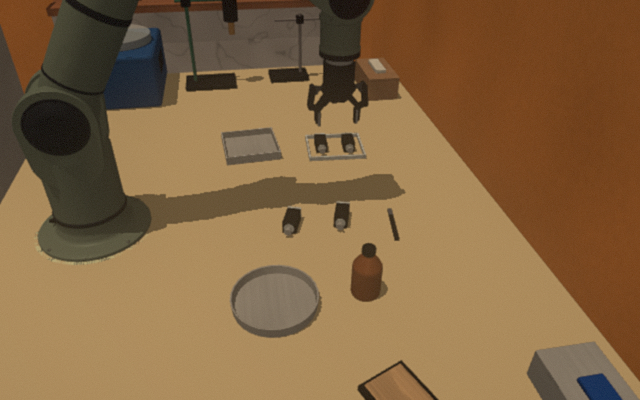

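Scene view: the two loose cartridges are at about (293,182) and (300,218). The dish is at (198,177), the tray at (430,147), the parked pair around (453,218), the bottle at (195,225) and the pen at (292,267). Next I check the wrist view.

View pics/wrist0.png

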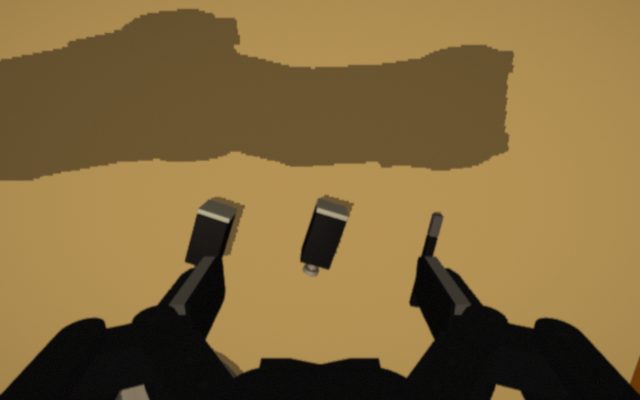

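```bash
cat > h.py <<'E'
import cv2,numpy as np
from workcell import env, order, capture
def cam(n):
    s=env.sense();c=capture(n)
    if n=="wrist":
        T=np.array(c["T_tool_cam"]);R=np.array(s["ee_rot"])
        c["orientation"]=R@T[:3,:3];c["origin"]=np.array(s["tcp_pos"])+R@T[:3,3]
    return c
def ray(c,u,v):
    d=np.array(c["orientation"])@np.linalg.inv(np.array(c["K"]))@[u,v,1];return np.array(c["origin"]),d
def onz(c,u,v,z):
    o,d=ray(c,u,v);return o+d*(z-o[2])/d[2]
def two(c1,p1,c2,p2):
    o1,d1=ray(c1,*p1);o2,d2=ray(c2,*p2)
    t=np.linalg.lstsq(np.stack([d1,-d2],1),o2-o1,rcond=None)[0]
    a,b=o1+d1*t[0],o2+d2*t[1];return (a+b)/2,np.linalg.norm(a-b)
E
python3 - <<'E'
from h import *
c=cam("scene");s=cam("side")
for n,u,v,z in[("dish",198,177,.02),("bottle base",198,238,0),("penL",266,267,.005),("penR",318,266,.005),("c1 head",280,180,.018),("c1 foot",306,183,.018),("c2 head",285,217,.018),("c2foot",315,220,.018)]+[("tray",u,v,.028) for u,v in[(395,131),(447,125),(467,158),(415,170)]]:
    print(n,onz(c,u,v,z).round(3))
E
```

```text
dish [ 0.429 -0.344  0.02 ]
bottle base [ 0.627 -0.344  0.   ]
penL [ 0.745 -0.182  0.005]
penR [ 0.763 -0.061  0.005]
c1 head [ 0.479 -0.12   0.018]
c1 foot [ 0.503 -0.05   0.018]
c2 head [ 0.613 -0.121  0.018]
c2foot [ 0.636 -0.047  0.018]
tray [0.342 0.252 0.028]
tray [0.343 0.42  0.028]
tray [0.496 0.42  0.028]
tray [0.517 0.257 0.028]
```

The wrist view shows both loose cartridges with the foot end up (+y): tops at about (210,233) and (325,233), and c2's plunger at (311,269). c1's plunger is hidden by a finger, so I'll shift the arm to see both.

Emit:
drive_effector(ticks=[-0.035, -0.03, 0, 0, -0.035, -0.03, 0, 0, 0, 0, 0, 0, 0, 0, 0, 0])

```text
time_s: 0.58
tcp_pos: [0.5698, -0.0653, 0.2537]
ee_rot: [[0.003, 1.0, 0.0], [1.0, -0.003, -0.001], [-0.001, 0.0, -1.0]]
force: [0.8, 0.3, 0.4]
grip_width: 0.0854
gripper_force: 0.0
```

```bash
python3 - <<'E'
from h import *
c=cam("wrist");np.savez("w1.npz",**{k:c[k] for k in("K","origin","orientation")});cv2.imwrite("pics/w1.png",c["image"])
h=cv2.cvtColor(c["image"],cv2.COLOR_BGR2HSV)
m=((h[...,2]<45)).astype(np.uint8)
for k in cv2.findContours(m,0,2)[0]:
    if 300<cv2.contourArea(k)<8000:print(cv2.contourArea(k),cv2.minAreaRect(k),cv2.boundingRect(k))
cv2.imwrite("pics/w1c.png",cv2.resize(c["image"][60:300,120:440],None,fx=2.5,fy=2.5))
E
```

```text
733.5 ((472.94708251953125, 220.4005126953125), (10.59956169128418, 80.06787109375), 16.990825653076172) (458, 181, 32, 79)
1723.5 ((251.7384490966797, 186.1370086669922), (34.3016242980957, 54.82294464111328), 17.354022979736328) (229, 156, 48, 61)
1944.0 ((370.6474304199219, 182.8351287841797), (36.91773986816406, 58.97518539428711), 21.250505447387695) (348, 149, 51, 66)
```

View pics/w1c.png

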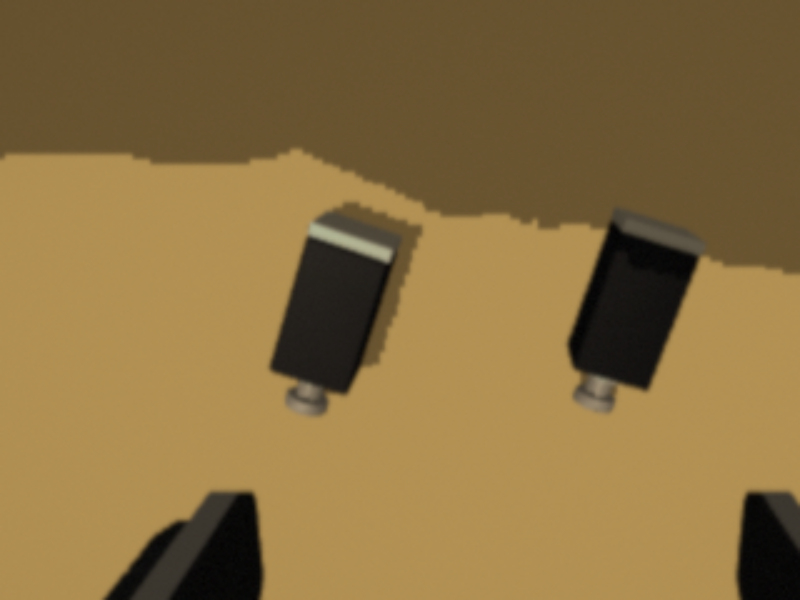

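The crop shows both cartridges. In crop pixels, the heads are at (307,402) and (595,397), and the top-face corners are readable.

```bash
python3 - <<'E'
from h import *
c=np.load("w1.npz")
P=lambda u,v,z:onz(c,u/2.5+120,v/2.5+60,z)
for n,f,r,hd in[("c1",[(271,369),(345,392)],[(313,222),(393,248)],(307,402)),("c2",[(578,370),(648,388)],[(622,220),(697,250)],(595,397))]:
    F=[P(*p,.036) for p in f];R=[P(*p,.036) for p in r]
    a=(F[0]+F[1])/2;b=(R[0]+R[1])/2;d=(a-b)[:2]
    print(n,"len",np.linalg.norm(d),"w",np.linalg.norm(F[0]-F[1]),np.linalg.norm(R[0]-R[1]),"ang",np.degrees(np.arctan2(d[1],d[0])),"front",a,"rear",b)
    u=d/np.linalg.norm(d);print(" side ang",np.degrees(np.arctan2(*(F[1]-F[0])[1::-1])),np.degrees(np.arctan2(*(R[1]-R[0])[1::-1])))
    print(" foot",b[:2]," head pred",b[:2]+u*.088,"from front",a[:2]+u*.018," seen",P(*hd,.018))
E
```

```text
c1 len 0.0681552200059625 w 0.033454208793967585 0.03438614935722355 ang -110.08782621092006 front [ 0.48653248 -0.11071235  0.036     ] rear [ 0.50994109 -0.04670319  0.036     ]
 side ang -18.926489041742578 -18.6469759191
 foot [ 0.50994109 -0.04670319]  head pred [ 0.47971659 -0.12934991] from front [ 0.4803502  -0.12761736]  seen [ 0.48074816 -0.12775653  0.018     ]
c2 len 0.0655794922382761 w 0.03214175291324899 0.03425132768960286 ang -105.00959645216513 front [ 0.62021186 -0.11062344  0.036     ] rear [ 0.63719569 -0.04728135  0.036     ]
 side ang -15.359831609600327 -21.69931968429997
 foot [ 0.63719569 -0.04728135]  head pred [ 0.61440538 -0.13227901] from front [ 0.6155502  -0.12800932]  seen [ 0.61476974 -0.12589159  0.018     ]
```

Emit:
drive_effector(ticks=[-0.021, -0.03, 0.02, 0, -0.021, -0.03, 0.02, 0, -0.021, -0.029, 0.02, 0, 0, 0, 0.035, 6.4, 0, 0, 0.035, 6.4, 0, 0, 0.035, 6.2, 0, 0, 0, 0, 0, 0, 0, 0], jaw=0.05)

```text
time_s: 1.3
tcp_pos: [0.4817, -0.1252, 0.0876]
ee_rot: [[0.321, 0.947, -0.003], [0.947, -0.321, 0.001], [-0.0, -0.003, -1.0]]
force: [0.3, -0.9, 0.9]
grip_width: 0.0501
gripper_force: 0.0
```

```bash
python3 - <<'E'
from h import *
s=env.sense();R=np.array(s["ee_rot"]);print(np.degrees(np.arctan2(R[1,0],R[0,0])),(R.T@(np.array([.4805,-.128,.032])-s["tcp_pos"])).round(4))
E
```

```text
71.2788191847972 [-0.003  -0.      0.0556]
```

Emit:
drive_effector(ticks=[-0.003, 0, 0.02, 0, 0, 0, 0.02, 0, 0, 0, 0.015, 0, 0, 0, 0, 0], jaw=0.05, force=20)

```text
time_s: 1.63
tcp_pos: [0.4814, -0.1286, 0.0334]
ee_rot: [[0.321, 0.947, -0.0], [0.947, -0.321, 0.001], [0.001, -0.0, -1.0]]
force: [-1.1, -0.1, -0.4]
grip_width: 0.0501
gripper_force: 0.0
```

Emit:
drive_effector(ticks=[0, 0, 0, 0, 0, 0, 0, 0, 0, 0, 0, 0, 0, 0, 0, 0, 0, 0, 0, 0], jaw=0.0, force=20)

```text
time_s: 2.05
tcp_pos: [0.4817, -0.1296, 0.0346]
ee_rot: [[0.325, 0.946, 0.002], [0.946, -0.325, -0.001], [0.0, 0.002, -1.0]]
force: [0.5, -2.8, 6.9]
grip_width: 0.0181
gripper_force: 19.5
```

```bash
python3 - <<'E'
from h import *
c=cam("side");cv2.imwrite("pics/s1.png",cv2.resize(c["image"][130:270,220:400],None,fx=4,fy=4))
E
```

```text
(no output)
```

View pics/s1.png

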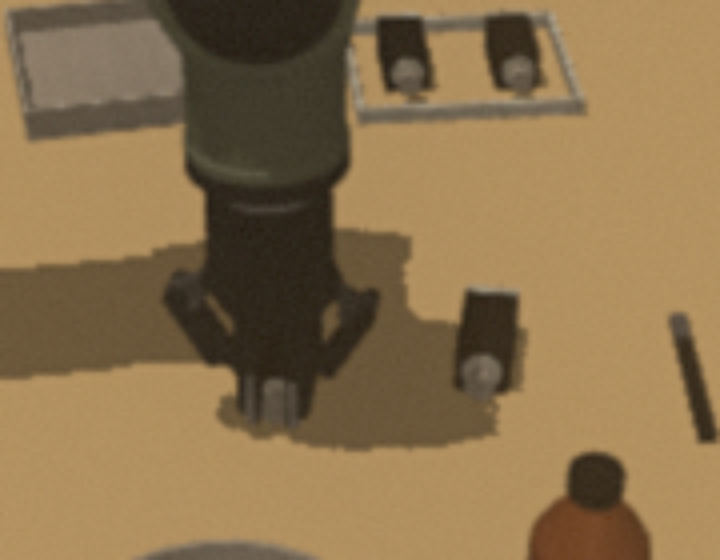

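Gripped at 18.1 mm with a +7 N lift, so the pads are catching above the head's axis. I'll open, go 7 mm lower and regrip.

Emit:
drive_effector(ticks=[0, 0, 0, 0, 0, 0, 0, 0, 0.001, 0, 0.004, 0, 0, 0, 0.004, 0, 0, 0, 0, 0], jaw=0.04, force=20)

```text
time_s: 2.52
tcp_pos: [0.4809, -0.1279, 0.0246]
ee_rot: [[0.325, 0.946, -0.001], [0.946, -0.325, 0.0], [-0.0, -0.001, -1.0]]
force: [-0.8, -0.0, -0.4]
grip_width: 0.04
gripper_force: 0.0
```

Emit:
drive_effector(ticks=[0, 0, 0, 0, 0, 0, 0, 0, 0, 0, 0, 0, 0, 0, 0, 0, 0, 0, 0, 0], jaw=0.0, force=20)

```text
time_s: 2.93
tcp_pos: [0.4812, -0.1281, 0.0254]
ee_rot: [[0.326, 0.946, -0.0], [0.946, -0.326, 0.0], [0.0, -0.0, -1.0]]
force: [-0.1, 0.2, -0.9]
grip_width: 0.0187
gripper_force: 19.5
```

Emit:
drive_effector(ticks=[0.003, 0, -0.01, 0, 0.003, 0, -0.015, 0, 0.003, 0, -0.02, 0, 0, 0, -0.02, 0, 0, 0, -0.025, 0, 0, 0, -0.015, 0, 0, 0, 0, 0, 0, 0, 0, 0, 0, 0, 0, 0])

```text
time_s: 3.68
tcp_pos: [0.4839, -0.1194, 0.1301]
ee_rot: [[0.325, 0.946, -0.0], [0.946, -0.325, 0.0], [0.0, -0.0, -1.0]]
force: [0.8, 0.1, -1.6]
grip_width: 0.0185
gripper_force: 19.6
```

```bash
python3 - <<'E'
from h import *
c=cam("side");a=c["image"][130:270,220:360]
c=cam("scene");b=c["image"][100:240,220:360]
cv2.imwrite("pics/s2.png",cv2.resize(np.hstack([a,b]),None,fx=2.8,fy=2.8))
E
```

```text
(no output)
```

View pics/s2.png

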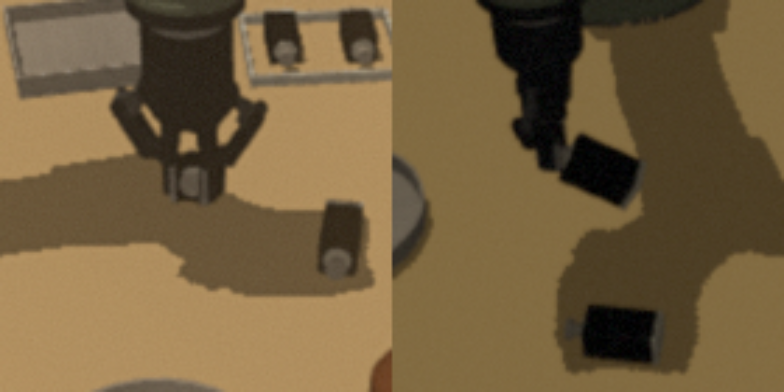

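It swung down only about 30°, probably because the body is blocked by the projecting fingertips. I'll lay it back down and regrip with the pads further out along the head and slightly higher.

Emit:
drive_effector(ticks=[0, 0, 0.025, 0, 0, 0, 0.025, 0, -0.003, 0, 0.02, 0, -0.003, 0, 0.015, 0, -0.003, 0, 0.012, 0, 0, 0, 0.008, 0, 0, 0, 0, 0, 0, 0, 0, 0])

```text
time_s: 4.45
tcp_pos: [0.4809, -0.1278, 0.025]
ee_rot: [[0.325, 0.946, -0.001], [0.946, -0.325, 0.0], [-0.0, -0.001, -1.0]]
force: [-0.8, 0.2, -0.5]
grip_width: 0.0184
gripper_force: 20.3
```

Emit:
drive_effector(ticks=[0, 0, 0, 0, 0, 0, 0, 0, -0.005, 0, -0.003, 0, 0, 0, 0, 0, 0, 0, 0, 0], jaw=0.035, force=20)

```text
time_s: 4.87
tcp_pos: [0.4797, -0.1333, 0.0289]
ee_rot: [[0.326, 0.945, 0.001], [0.945, -0.326, -0.0], [0.0, 0.001, -1.0]]
force: [0.2, 0.3, -0.7]
grip_width: 0.035
gripper_force: 0.0
```

Emit:
drive_effector(ticks=[0, 0, 0, 0, 0, 0, 0, 0, 0, 0, 0, 0, 0, 0, 0, 0], jaw=0, force=20)

```text
time_s: 5.2
tcp_pos: [0.4797, -0.1329, 0.0285]
ee_rot: [[0.326, 0.946, 0.0], [0.946, -0.326, -0.0], [-0.0, 0.0, -1.0]]
force: [-0.8, -0.8, 4.5]
grip_width: 0.0182
gripper_force: 19.4
```

Emit:
drive_effector(ticks=[0.003, 0, -0.01, 0, 0.003, 0, -0.015, 0, 0.003, 0, -0.02, 0, 0, 0, -0.02, 0, 0, 0, -0.025, 0, 0, 0, -0.015, 0, 0, 0, 0, 0, 0, 0, 0, 0, 0, 0, 0, 0])

```text
time_s: 5.95
tcp_pos: [0.4822, -0.124, 0.133]
ee_rot: [[0.325, 0.946, -0.001], [0.946, -0.325, 0.0], [0.0, -0.001, -1.0]]
force: [-0.6, -0.1, -0.7]
grip_width: 0.0184
gripper_force: 19.6
```

```bash
python3 - <<'E'
from h import *
c=cam("side");a=c["image"][130:270,220:360]
c=cam("scene");b=c["image"][100:240,220:360]
cv2.imwrite("pics/s3.png",cv2.resize(np.hstack([a,b]),None,fx=2.8,fy=2.8))
E
```

```text
(no output)
```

View pics/s3.png

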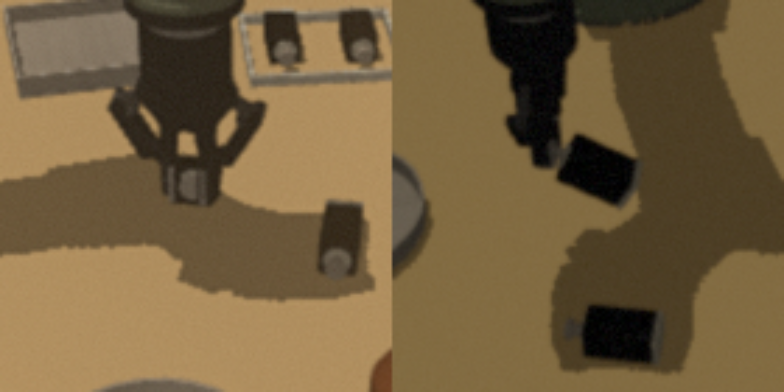

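The tilt is the same (about 30°), so pad friction is what limits the swing. Gravity torque is close to breaking it, so I'll shake along the up/foot-side diagonal, which ratchets it toward vertical, and measure the black blob's extent numerically.

```bash
cat > tilt.py <<'E'
from h import *
def tilt():
    s=env.sense();p=np.array(s["tcp_pos"])+np.array(s["ee_rot"])[:,2]*.011
    c=cam("scene");O=np.array(c["orientation"]);q=np.array(c["K"])@O.T@(p-c["origin"]);u,v=q[:2]/q[2]
    y0,x0=int(v)-20,int(u)-40;a=c["image"][y0:y0+70,x0:x0+90]
    m=(a.max(2)<38).astype(np.uint8)
    print("head px",u.round(1),v.round(1))
    for r in range(10,70,4):
        i=np.flatnonzero(m[r]);print(r+y0-int(v),(i.min()-40,i.max()-40,len(i)) if len(i) else '-',end=' ')
    print()
tilt()
E
python3 tilt.py
```

```text
head px 275.1 153.0
-10 (np.int64(-14), np.int64(3), 18) -6 (np.int64(-12), np.int64(3), 16) -2 (np.int64(-9), np.int64(17), 20) 2 (np.int64(-4), np.int64(26), 25) 6 (np.int64(0), np.int64(31), 27) 10 (np.int64(4), np.int64(30), 27) 14 (np.int64(12), np.int64(29), 18) 18 (np.int64(21), np.int64(26), 6) 22 - 26 - 30 - 34 - 38 - 42 - 46 - 
```

Emit:
drive_effector(ticks=[0.025, 0, -0.03, 0, -0.025, 0, 0.03, 0, 0.025, 0, -0.03, 0, -0.025, 0, 0.03, 0, 0.025, 0, -0.03, 0, -0.025, 0, 0.03, 0, 0.025, 0, -0.03, 0, -0.025, 0, 0.03, 0, 0.025, 0, -0.03, 0, 0, 0, 0, 0, 0, 0, 0, 0])

```text
time_s: 7.02
tcp_pos: [0.4909, -0.1002, 0.1629]
ee_rot: [[0.325, 0.946, -0.001], [0.946, -0.325, 0.0], [0.0, -0.001, -1.0]]
force: [0.4, -0.6, -2.0]
grip_width: 0.018
gripper_force: 20.5
```

```bash
python3 tilt.py
```

```text
head px 283.9 145.3
-10 (np.int64(-12), np.int64(4), 17) -6 (np.int64(-11), np.int64(4), 16) -2 (np.int64(-8), np.int64(5), 13) 2 (np.int64(-4), np.int64(1), 6) 6 (np.int64(-5), np.int64(7), 9) 10 (np.int64(-6), np.int64(7), 14) 14 (np.int64(-7), np.int64(6), 14) 18 (np.int64(-7), np.int64(5), 13) 22 (np.int64(-8), np.int64(4), 13) 26 (np.int64(0), np.int64(3), 4) 30 - 34 - 38 - 42 - 46 -
```

It is now nearly vertical, with a slight overshoot of about 10° toward the dish. I'll lower to bench contact with a small drag in -x to straighten it, then release.

Emit:
drive_effector(ticks=[0, 0, 0.02, 0, 0, 0, 0.02, 0, 0, 0, 0.015, 0, 0, 0, 0.008, 0, -0.002, 0, 0.002, 0, -0.004, 0, 0.002, 0, -0.004, 0, 0.001, 0, 0, 0, 0, 0])

```text
time_s: 7.73
tcp_pos: [0.4869, -0.1114, 0.0956]
ee_rot: [[0.327, 0.945, -0.0], [0.945, -0.327, -0.001], [-0.001, -0.0, -1.0]]
force: [-2.8, -1.2, 14.0]
grip_width: 0.0183
gripper_force: 21.3
```

```bash
python3 tilt.py
```

```text
head px 281.4 164.1
-10 (np.int64(-12), np.int64(3), 16) -6 (np.int64(-12), np.int64(4), 17) -2 (np.int64(-9), np.int64(4), 14) 2 (np.int64(-4), np.int64(8), 8) 6 (np.int64(-5), np.int64(8), 11) 10 (np.int64(-5), np.int64(8), 14) 14 (np.int64(-5), np.int64(9), 15) 18 (np.int64(-4), np.int64(9), 14) 22 (np.int64(-1), np.int64(7), 9) 26 - 30 - 34 - 38 - 42 - 46 (np.int64(9), np.int64(25), 17)
```

Straight now, with 14 N of contact force. I'll release, lift and check with the wrist camera.

Emit:
drive_effector(ticks=[0, 0, 0, 0, 0, 0, 0, 0, 0, 0, 0, 0, 0, 0, -0.01, 0, 0, 0, -0.03, 0, 0, 0, -0.035, 0, 0, 0, 0, 0, 0, 0, 0, 0], jaw=0.06)

```text
time_s: 8.45
tcp_pos: [0.4883, -0.1103, 0.1726]
ee_rot: [[0.326, 0.946, 0.004], [0.946, -0.326, -0.0], [0.001, 0.004, -1.0]]
force: [-0.2, -0.3, -0.4]
grip_width: 0.0603
gripper_force: 0.0
```

```bash
python3 - <<'E'
from h import *
c=cam("wrist");np.savez("w2.npz",**{k:c[k] for k in("K","origin","orientation")});cv2.imwrite("pics/w2.png",c["image"])
E
```

```text
(no output)
```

View pics/w2.png

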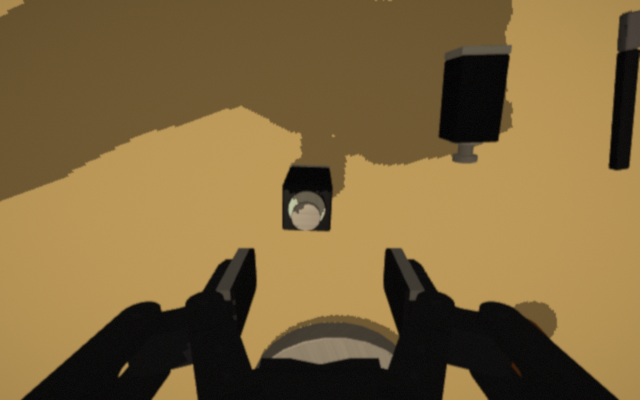

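Cartridge 1 is standing upright and square to the tool, head at (306,211), body edges from u=283 to 331. Cartridge 2's head is at (464,155).

```bash
python3 - <<'E'
from h import *
c=np.load("w2.npz");s=env.sense();R=np.array(s["ee_rot"]);t=np.array(s["tcp_pos"])
h=onz(c,306.5,211,.088);print("head",h,"tool",R.T@(h-t))
for a in[(283,230),(331,230)]:
    q=onz(c,*a,.07);print(q,R.T@(q-t))
print("c2 head",onz(c,464,155,.018))
for a in[(446,55),(510,48),(440,139),(499,143)]:print(a,onz(c,*a,.036))
E
```

```text
head [ 0.48181169 -0.10464419  0.088     ] tool [ 0.00326408 -0.00741751  0.0833283 ]
[ 0.45778115 -0.11869513  0.07      ] [-0.017851   -0.0255942   0.10129097]
[ 0.49111699 -0.13029072  0.07      ] [-0.01796473  0.00970055  0.10134614]
c2 head [ 0.61419649 -0.12361828  0.018     ]
(446, 55) [ 0.61001301 -0.04171585  0.036     ]
(510, 48) [ 0.65475861 -0.05222985  0.036     ]
(440, 139) [ 0.59239046 -0.09952246  0.036     ]
(499, 143) [ 0.63543974 -0.11771712  0.036     ]
```

Emit:
drive_effector(ticks=[0.0015, -0.0077, 0.02, 0, 0, 0, 0.02, 0, 0, 0, 0.015, 0, 0, 0, 0, 0, 0, 0, 0, 0], jaw=0)

```text
time_s: 8.92
tcp_pos: [0.4799, -0.1062, 0.1147]
ee_rot: [[0.326, 0.946, -0.003], [0.946, -0.326, 0.0], [-0.001, -0.003, -1.0]]
force: [-0.3, -0.1, 0.0]
grip_width: 0.0006
gripper_force: 0.0
```

Emit:
drive_effector(ticks=[0, 0, 0.005, 0, 0, 0, 0.003, 0, 0, 0, 0.002, 0, 0, 0, 0, 0, 0, 0, 0, 0])

```text
time_s: 9.33
tcp_pos: [0.4812, -0.1064, 0.1062]
ee_rot: [[0.326, 0.945, 0.002], [0.945, -0.326, -0.0], [0.0, 0.002, -1.0]]
force: [-1.5, 0.5, 11.9]
grip_width: 0.0002
gripper_force: 6.1
```

Emit:
drive_effector(ticks=[0, 0, 0.002, 0, 0, 0, 0.002, 0, 0, 0, 0, 0, 0, 0, 0, 0])

```text
time_s: 9.67
tcp_pos: [0.4813, -0.1064, 0.1024]
ee_rot: [[0.326, 0.945, 0.002], [0.945, -0.326, -0.0], [0.0, 0.002, -1.0]]
force: [-2.6, -0.2, 15.7]
grip_width: -0.0002
gripper_force: 7.9
```

12 N at about 3.5 mm and 15.7 N at about 7.5 mm, so it is stiff. I'll press 1 mm more, back off, and grasp the body.

Emit:
drive_effector(ticks=[0, 0, 0.0012, 0, 0, 0, 0, 0, 0, 0, 0, 0])

```text
time_s: 9.92
tcp_pos: [0.4813, -0.1064, 0.1013]
ee_rot: [[0.326, 0.945, 0.002], [0.945, -0.326, -0.0], [0.0, 0.002, -1.0]]
force: [-2.1, 0.4, 16.7]
grip_width: 0.0002
gripper_force: 8.4
```

Emit:
drive_effector(ticks=[0, 0, -0.015, 0, 0, 0, -0.01, 0, 0, 0, 0, 0, 0, 0, 0, 0], jaw=0.07)

```text
time_s: 10.25
tcp_pos: [0.481, -0.1062, 0.1258]
ee_rot: [[0.326, 0.945, 0.002], [0.945, -0.326, -0.0], [0.0, 0.002, -1.0]]
force: [0.5, 0.5, -0.4]
grip_width: 0.0481
gripper_force: 0.0
```

Emit:
drive_effector(ticks=[0, 0, 0.025, 0, 0, 0, 0.025, 0, 0, 0, 0.02, 0, 0, 0, 0.004, 0, 0, 0, 0, 0])

```text
time_s: 10.67
tcp_pos: [0.4796, -0.1062, 0.05]
ee_rot: [[0.326, 0.945, -0.003], [0.945, -0.326, 0.0], [-0.001, -0.003, -1.0]]
force: [-1.1, -0.2, 0.4]
grip_width: 0.0695
gripper_force: 0.0
```

Emit:
drive_effector(ticks=[0, 0, 0, 0, 0, 0, 0, 0, 0, 0, 0, 0, 0, 0, 0, 0], jaw=0, force=40)

```text
time_s: 11.0
tcp_pos: [0.4811, -0.1063, 0.0522]
ee_rot: [[0.326, 0.945, 0.002], [0.945, -0.326, -0.0], [0.0, 0.002, -1.0]]
force: [-1.1, 0.0, 7.4]
grip_width: 0.0356
gripper_force: 38.8
```

```bash
python3 - <<'E'
from h import *
c=cam("scene")
for z,ps in((.028,[(395,131),(447,125),(467,158),(415,170)]),):
    P=np.array([onz(c,*p,z) for p in ps]);print(P.mean(0))
g=cv2.cvtColor(c["image"],cv2.COLOR_BGR2HSV)
m=((g[...,1]<70)&(g[...,2]>60)).astype(np.uint8)
for k in cv2.findContours(m,0,2)[0]:
    if cv2.contourArea(k)>500:
        x=cv2.convexHull(k);q=np.array([onz(c,*p[0],.03)[:2] for p in x.astype(float)],np.float32);print(cv2.boundingRect(k),cv2.minAreaRect(q))
E
```

```text
[0.42441112 0.33716307 0.028     ]
(0, 339, 49, 61) ((0.908862292766571, -0.6704286336898804), (0.11512858420610428, 0.09209268540143967), 0.2358643114566803)
(415, 191, 78, 61) ((0.7030344605445862, 0.29044410586357117), (0.1485321819782257, 0.18044382333755493), 86.11003875732422)
(165, 157, 66, 43) ((0.4393804669380188, -0.338678240776062), (0.16827106475830078, 0.16378328204154968), 74.04402160644531)
(395, 128, 74, 41) ((0.4240686595439911, 0.33423522114753723), (0.16890107095241547, 0.1681888848543167), 3.442288398742676)
(511, 0, 71, 15) ((-0.3747369349002838, 1.187014102935791), (0.30688557028770447, 0.14456695318222046), 79.50148010253906)
```

Emit:
drive_effector(ticks=[0, 0, -0.02, -6.4, 0, 0, -0.02, -6.4, 0, 0, -0.02, -6.2, 0.02, -0.003, 0, 0, 0.038, -0.005, 0, 0, 0.038, -0.005, 0, 0, 0.038, -0.005, 0, 0, 0.038, -0.006, 0, 0, 0.038, -0.006, 0, 0, 0.038, -0.006, 0, 0, 0.038, -0.006, 0, 0, 0.038, -0.006, 0, 0, 0.038, -0.006, 0, 0, 0.03, -0.003, 0, 0, 0.012, 0, 0, 0, 0, 0, 0, 0, 0, 0, 0, 0])

```text
time_s: 12.47
tcp_pos: [0.4236, 0.2977, 0.1115]
ee_rot: [[-0.001, 1.0, 0.0], [1.0, 0.001, -0.0], [-0.0, 0.0, -1.0]]
force: [-0.3, -0.2, -1.8]
grip_width: 0.0358
gripper_force: 40.4
```

Emit:
drive_effector(ticks=[0, 0, 0.02, 0, 0, 0, 0.015, 0, 0, 0, 0.01, 0, 0, 0, 0.005, 0, 0, 0, 0.002, 0, 0, 0, 0, 0, 0, 0, 0, 0])

```text
time_s: 13.05
tcp_pos: [0.424, 0.2976, 0.0597]
ee_rot: [[0.0, 1.0, 0.0], [1.0, -0.0, 0.0], [0.0, 0.0, -1.0]]
force: [0.2, -0.3, -1.9]
grip_width: 0.0358
gripper_force: 40.5
```

Emit:
drive_effector(ticks=[0, 0, 0.0015, 0, 0, 0, 0, 0, 0, 0, 0, 0])

```text
time_s: 13.3
tcp_pos: [0.424, 0.298, 0.0583]
ee_rot: [[0.0, 1.0, 0.001], [1.0, -0.0, 0.001], [0.001, 0.001, -1.0]]
force: [0.2, -0.6, 5.5]
grip_width: 0.0355
gripper_force: 40.9
```

Emit:
drive_effector(ticks=[0, 0, 0, 0, 0, 0, 0, 0, 0, 0, 0, 0, 0, 0, -0.02, 0, 0, 0, -0.04, 0, 0, 0, -0.04, 0, 0, 0, 0, 0], jaw=0.055)

```text
time_s: 13.88
tcp_pos: [0.4257, 0.2992, 0.1637]
ee_rot: [[0.001, 1.0, 0.006], [1.0, -0.001, 0.005], [0.005, 0.006, -1.0]]
force: [1.2, 1.3, 1.0]
grip_width: 0.0549
gripper_force: 0.0
```

Emit:
drive_effector(ticks=[-0.02, 0.01, -0.02, 0, -0.036, 0.02, -0.02, 0, -0.036, 0.02, -0.02, 0, -0.036, 0.022, -0.02, 0, -0.036, 0.022, -0.01, 0, -0.036, 0.022, 0, 0, -0.036, 0.022, 0, 0, -0.036, 0.022, 0, 0, -0.036, 0.022, 0, 0, -0.03, 0.02, 0, 0, -0.02, 0.01, 0, 0, 0, 0, 0, 0, 0, 0, 0, 0, 0, 0, 0, 0])

```text
time_s: 15.05
tcp_pos: [0.6274, -0.046, 0.2413]
ee_rot: [[-0.0, 1.0, -0.001], [1.0, 0.0, 0.0], [0.0, -0.001, -1.0]]
force: [-0.5, 0.9, 1.1]
grip_width: 0.0553
gripper_force: 0.0
```

```bash
python3 - <<'E'
from h import *
c=cam("wrist");np.savez("w3.npz",**{k:c[k] for k in("K","origin","orientation")});I=c["image"]
m=(I.max(2)<45).astype(np.uint8)
for k in cv2.findContours(m,0,2)[0]:
    if 300<cv2.contourArea(k)<8000:
        print(cv2.contourArea(k),cv2.minAreaRect(k),cv2.boundingRect(k));print(cv2.approxPolyDP(k,3,True).reshape(-1,2).tolist())
cv2.imwrite("pics/w3c.png",cv2.resize(I[100:260,220:420],None,fx=4,fy=3.75))
E
```

```text
1755.0 ((319.8186340332031, 205.57431030273438), (34.228599548339844, 55.508541107177734), 17.525569915771484) (297, 174, 48, 62)
[[312, 174], [297, 227], [326, 235], [344, 185]]
```

View pics/w3c.png

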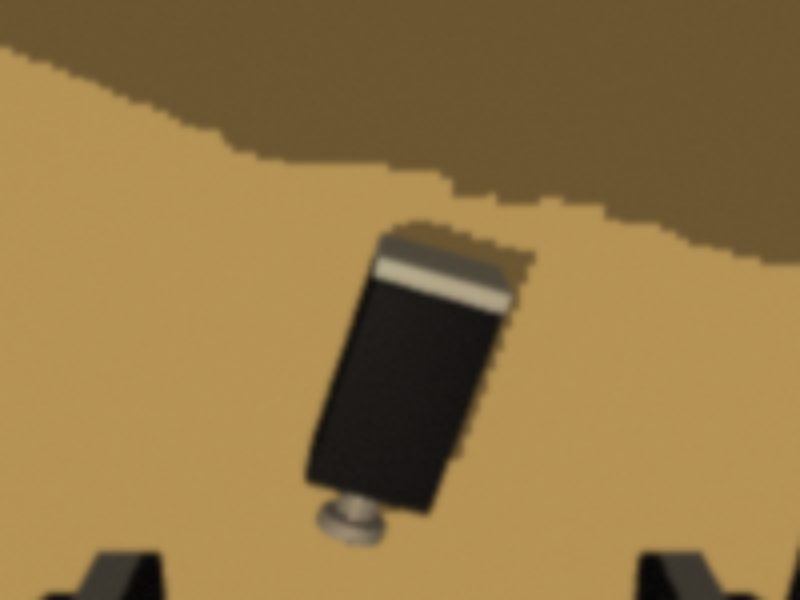

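The crop shows cartridge 2's head at (350,521) and its top face spanning (307,482), (430,513), (512,296) and (376,257).

```bash
python3 - <<'E'
from h import *
c=np.load("w3.npz");P=lambda u,v,z:onz(c,u/4+220,v/3.75+100,z)
F=[P(307,482,.036),P(430,513,.036)];r=[P(376,257,.036),P(512,296,.036)];H=P(350,521,.018)
d=sum(r)/2-sum(F)/2;f=F[1]-F[0];g=r[1]-r[0];A=lambda v:np.degrees(np.arctan2(v[1],v[0]))
print(A(d),A(f)+90,A(g)+90,np.linalg.norm(d),np.linalg.norm(f),np.linalg.norm(g));u=d/np.linalg.norm(d)
fr=sum(F)/2;print("head",H,fr-u*.018)
a=np.radians(73.);hd=(H+fr-u*.018)/2;T=hd[:2]-.005*np.array([np.cos(a),np.sin(a)]);s=env.sense();print("target",T,T-np.array(s["tcp_pos"])[:2])
E
```

```text
73.11014973800286 73.70079101099967 72.62919348570878 0.06785289405659585 0.034426393111828435 0.03637837508810467
head [ 0.61391831 -0.12591825  0.018     ] [ 0.61454481 -0.12767173  0.036     ]
target [ 0.6127697  -0.13157651] [-0.01461007 -0.08602363]
```

Emit:
drive_effector(ticks=[-0.028, -0.005, 0.03, 0, -0.03, -0.005, 0.03, 0, -0.028, -0.0046, 0.03, 0, 0, 0, 0.025, 5.7, 0, 0, 0.02, 5.7, 0, 0, 0.02, 5.6, 0, 0, 0, 0, 0, 0, 0, 0], jaw=0.045)

```text
time_s: 15.77
tcp_pos: [0.6129, -0.1307, 0.0871]
ee_rot: [[0.288, 0.958, -0.001], [0.958, -0.288, 0.0], [-0.0, -0.001, -1.0]]
force: [0.6, -0.6, 1.2]
grip_width: 0.045
gripper_force: 0.0
```

```bash
python3 - <<'E'
from h import *
s=env.sense();R=np.array(s["ee_rot"]);print(np.degrees(np.arctan2(R[1,0],R[0,0])),(R.T@(np.array([.6128,-.1316,.0285])-s["tcp_pos"])).round(4))
E
```

```text
73.26616725243579 [-0.0009  0.0003  0.0586]
```

Grip the head, lift, and shake with the same moves as before.

Emit:
drive_effector(ticks=[-0.001, 0, 0.025, 0, 0, 0, 0.02, 0, 0, 0, 0.012, 0, 0, 0, 0.0015, 0, 0, 0, 0, 0, 0, 0, 0, 0], jaw=0.035, force=20)

```text
time_s: 16.27
tcp_pos: [0.6136, -0.133, 0.0302]
ee_rot: [[0.291, 0.957, 0.002], [0.957, -0.291, -0.0], [0.0, 0.002, -1.0]]
force: [0.1, -0.4, 1.4]
grip_width: 0.035
gripper_force: 0.0
```

Emit:
drive_effector(ticks=[0, 0, 0, 0, 0, 0, 0, 0, 0, 0, 0, 0, 0, 0, 0, 0, 0, 0, 0, 0], jaw=0, force=20)

```text
time_s: 16.68
tcp_pos: [0.6134, -0.1334, 0.0296]
ee_rot: [[0.293, 0.956, 0.001], [0.956, -0.293, -0.001], [-0.0, 0.001, -1.0]]
force: [-0.4, -3.0, 5.9]
grip_width: 0.0186
gripper_force: 19.5
```

Emit:
drive_effector(ticks=[0.003, 0, -0.01, 0, 0.003, 0, -0.015, 0, 0.003, 0, -0.02, 0, 0, 0, -0.02, 0, 0, 0, -0.025, 0, 0, 0, -0.015, 0, 0, 0, 0, 0, 0, 0, 0, 0, 0, 0, 0, 0])

```text
time_s: 17.43
tcp_pos: [0.6151, -0.1239, 0.1333]
ee_rot: [[0.292, 0.956, -0.001], [0.956, -0.292, 0.0], [0.0, -0.001, -1.0]]
force: [0.2, 0.7, -1.2]
grip_width: 0.0184
gripper_force: 19.6
```

```bash
python3 tilt.py
```

```text
head px 280.6 190.3
-10 (np.int64(-10), np.int64(4), 15) -6 (np.int64(-13), np.int64(4), 18) -2 (np.int64(-11), np.int64(17), 21) 2 (np.int64(-5), np.int64(24), 20) 6 (np.int64(-4), np.int64(31), 29) 10 (np.int64(5), np.int64(34), 30) 14 (np.int64(8), np.int64(33), 26) 18 (np.int64(16), np.int64(32), 17) 22 (np.int64(23), np.int64(27), 5) 26 - 30 - 34 - 38 - 42 - 46 - 
```

Emit:
drive_effector(ticks=[0.025, 0, -0.03, 0, -0.025, 0, 0.03, 0, 0.025, 0, -0.03, 0, -0.025, 0, 0.03, 0, 0.025, 0, -0.03, 0, -0.025, 0, 0.03, 0, 0.025, 0, -0.03, 0, 0, 0, 0, 0, 0, 0, 0, 0])

```text
time_s: 18.23
tcp_pos: [0.6231, -0.0994, 0.1633]
ee_rot: [[0.291, 0.957, -0.0], [0.957, -0.291, 0.0], [0.0, -0.0, -1.0]]
force: [-1.5, -0.6, -1.3]
grip_width: 0.0179
gripper_force: 20.9
```

```bash
python3 tilt.py
```

```text
head px 290.5 182.6
-10 (np.int64(-10), np.int64(4), 15) -6 (np.int64(-12), np.int64(4), 17) -2 (np.int64(-10), np.int64(4), 15) 2 (np.int64(-5), np.int64(1), 7) 6 (np.int64(-4), np.int64(7), 8) 10 (np.int64(-7), np.int64(6), 7) 14 (np.int64(-8), np.int64(5), 14) 18 (np.int64(-10), np.int64(4), 15) 22 (np.int64(-10), np.int64(2), 13) 26 - 30 - 34 - 38 - 42 - 46 -
```

It overshot slightly more, about 13°. The same lowering with a longer drag should straighten it.

Emit:
drive_effector(ticks=[0, 0, 0.02, 0, 0, 0, 0.02, 0, 0, 0, 0.016, 0, 0, 0, 0.006, 0, -0.004, 0, 0.002, 0, -0.005, 0, 0.002, 0, -0.006, 0, 0.001, 0, 0, 0, 0, 0])

```text
time_s: 18.95
tcp_pos: [0.6183, -0.1171, 0.0976]
ee_rot: [[0.294, 0.956, 0.001], [0.956, -0.294, -0.001], [-0.001, 0.001, -1.0]]
force: [-3.8, -1.0, 16.3]
grip_width: 0.0175
gripper_force: 25.7
```

```bash
python3 tilt.py
```

```text
head px 284.7 200.8
-10 (np.int64(-9), np.int64(4), 14) -6 (np.int64(-12), np.int64(4), 17) -2 (np.int64(-11), np.int64(5), 17) 2 (np.int64(-5), np.int64(9), 10) 6 (np.int64(-4), np.int64(9), 10) 10 (np.int64(-5), np.int64(9), 15) 14 (np.int64(-5), np.int64(9), 15) 18 (np.int64(-4), np.int64(9), 14) 22 - 26 - 30 - 34 - 38 - 42 - 46 -
```

Emit:
drive_effector(ticks=[0, 0, 0, 0, 0, 0, 0, 0, 0, 0, 0, 0, 0, 0, -0.01, 0, 0, 0, -0.03, 0, 0, 0, -0.035, 0, 0, 0, 0, 0, 0, 0, 0, 0], jaw=0.06)

```text
time_s: 19.67
tcp_pos: [0.6194, -0.1149, 0.1742]
ee_rot: [[0.292, 0.956, 0.004], [0.956, -0.292, -0.0], [0.001, 0.004, -1.0]]
force: [-0.8, 0.6, -0.5]
grip_width: 0.0602
gripper_force: 0.0
```

```bash
python3 - <<'E'
from h import *
c=cam("wrist");I=c["image"];s=env.sense();R=np.array(s["ee_rot"]);t=np.array(s["tcp_pos"]);cv2.imwrite("pics/w4.png",I)
m=(I.max(2)<45).astype(np.uint8)
for k in cv2.findContours(m,cv2.RETR_CCOMP,2)[0]:
    if 300<cv2.contourArea(k)<8000:
        (u,v),r=cv2.minEnclosingCircle(k);q=onz(c,u,v,.088);print(cv2.contourArea(k),cv2.boundingRect(k),(u,v,r),q,R.T@(q-t));print(cv2.approxPolyDP(k,3,True).reshape(-1,2).tolist())
E
```

```text
1537.0 (266, 163, 55, 69) (294.0858154296875, 197.68096923828125, 36.50476837158203) [ 0.60752129 -0.09873496  0.088     ] [ 0.01199672 -0.01540898  0.08461816]
[[284, 163], [273, 183], [266, 221], [277, 224], [273, 200], [281, 191], [296, 189], [306, 195], [312, 208], [309, 218], [298, 229], [309, 231], [320, 194], [320, 172]]
1931.0 (460, 71, 18, 143) (470.5, 142.0, 71.14256286621094) [ 0.72505243 -0.09665025  0.088     ] [0.04834423 0.09637988 0.0847653 ]
[[475, 71], [462, 72], [460, 77], [466, 213], [477, 212]]
```

```bash
python3 - <<'E'
from h import *
c=cam("wrist");s=env.sense();R=np.array(s["ee_rot"]);t=np.array(s["tcp_pos"])
T=lambda u,v,z:R.T@(onz(c,u,v,z)-t)
print("head",T(292.5,209,.088));a,b=T(266,221,.07),T(309,231,.07);d=b-a
print(a,b,np.linalg.norm(d),"front edge angle from tool y toward -x",np.degrees(np.arctan2(-d[0],d[1])))
print("right side",T(320,194,.07)-b, "body c",(a+b)/2+ .018*np.array([d[1],-d[0],0])/np.linalg.norm(d))
E
```

```text
head [ 0.00459561 -0.01693263  0.08369823]
[-0.01086525 -0.03801842  0.10170369] [-0.0188111  -0.00675593  0.10169364] 0.03225647225023419 front edge angle from tool y toward -x 14.26065363724441
right side [ 2.84023628e-02  8.12228989e-03 -6.83506923e-07] body c [ 0.00260715 -0.01795317  0.10169866]
```

Standing, rotated 15° relative to the tool. I'll centre over it, align and press.

Emit:
drive_effector(ticks=[0.0035, -0.0172, 0.015, 0, 0, 0, 0.015, 5, 0, 0, 0.015, 5, 0, 0, 0.012, 5, 0, 0, 0, 0, 0, 0, 0, 0], jaw=0)

```text
time_s: 20.27
tcp_pos: [0.6024, -0.1062, 0.1138]
ee_rot: [[0.527, 0.85, -0.002], [0.85, -0.527, -0.0], [-0.001, -0.002, -1.0]]
force: [0.3, 0.0, 0.5]
grip_width: -0.0001
gripper_force: 0.0
```

Emit:
drive_effector(ticks=[0, 0, 0.005, 0, 0, 0, 0.003, 0, 0, 0, 0.002, 0, 0, 0, 0, 0, 0, 0, 0, 0])

```text
time_s: 20.68
tcp_pos: [0.6034, -0.1065, 0.1051]
ee_rot: [[0.53, 0.848, 0.001], [0.848, -0.53, -0.0], [0.0, 0.001, -1.0]]
force: [1.1, -0.4, 4.3]
grip_width: 0.0002
gripper_force: 2.2
```

Emit:
drive_effector(ticks=[0, 0, 0.002, 0, 0, 0, 0.002, 0, 0, 0, 0, 0, 0, 0, 0, 0])

```text
time_s: 21.02
tcp_pos: [0.6034, -0.1064, 0.1011]
ee_rot: [[0.53, 0.848, 0.001], [0.848, -0.53, -0.0], [0.0, 0.001, -1.0]]
force: [1.5, -0.7, 5.0]
grip_width: -0.0002
gripper_force: 2.8
```

5.0 N at about 8.7 mm, so it is weak and goes in the dish.

Emit:
drive_effector(ticks=[0, 0, -0.015, 0, 0, 0, -0.01, 0, 0, 0, 0, 0, 0, 0, 0, 0], jaw=0.07)

```text
time_s: 21.35
tcp_pos: [0.6032, -0.1064, 0.1262]
ee_rot: [[0.53, 0.848, 0.001], [0.848, -0.53, 0.0], [0.0, 0.001, -1.0]]
force: [0.2, 0.7, -1.0]
grip_width: 0.0486
gripper_force: 0.0
```

Emit:
drive_effector(ticks=[0, 0, 0.025, 0, 0, 0, 0.025, 0, 0, 0, 0.02, 0, 0, 0, 0.004, 0, 0, 0, 0, 0])

```text
time_s: 21.77
tcp_pos: [0.602, -0.1063, 0.0503]
ee_rot: [[0.53, 0.848, -0.003], [0.848, -0.53, 0.0], [-0.001, -0.003, -1.0]]
force: [0.2, -0.1, -0.5]
grip_width: 0.0703
gripper_force: 0.0
```

Emit:
drive_effector(ticks=[0, 0, 0, 0, 0, 0, 0, 0, 0, 0, 0, 0, 0, 0, 0, 0], jaw=0, force=40)

```text
time_s: 22.1
tcp_pos: [0.6037, -0.1064, 0.053]
ee_rot: [[0.53, 0.848, 0.002], [0.848, -0.53, -0.0], [0.001, 0.002, -1.0]]
force: [-1.4, -0.0, 7.9]
grip_width: 0.0356
gripper_force: 39.5
```

Emit:
drive_effector(ticks=[0, 0, -0.02, 0, 0, 0, -0.02, 0, 0, 0, -0.02, 0, 0, 0, 0, 0])

```text
time_s: 22.43
tcp_pos: [0.6048, -0.1068, 0.1159]
ee_rot: [[0.53, 0.848, 0.005], [0.848, -0.53, -0.001], [0.002, 0.005, -1.0]]
force: [0.8, -0.2, -0.3]
grip_width: 0.0357
gripper_force: 40.8
```

```bash
python3 - <<'E'
from h import *
s=env.sense();R=np.array(s["ee_rot"]);print((R.T@(np.array([.432,-.340,.06])-s["tcp_pos"])).round(4))
c=cam("side");I=c["image"];print([onz(c,*p,.028).round(3) for p in((232,296),(320,296),(275,268))],onz(c,275,297,.028))
E
```

```text
[-0.2895 -0.0231  0.0551]
[array([ 0.336, -0.331,  0.028]), array([ 0.52 , -0.363,  0.028]), array([ 0.435, -0.26 ,  0.028])] [ 0.42515838 -0.34933199  0.028     ]
```

Emit:
drive_effector(ticks=[-0.02, -0.002, 0, 0, -0.036, -0.003, 0, 0, -0.036, -0.003, 0, 0, -0.036, -0.003, 0, 0, -0.036, -0.003, 0, 0, -0.036, -0.003, 0, 0, -0.036, -0.002, 0, 0, -0.03, -0.002, 0, 0, -0.017, -0.001, 0, 0, -0.008, 0, 0, 0, 0, 0, 0, 0, 0, 0, 0.02, 0, 0, 0, 0.015, 0, 0, 0, 0.01, 0, 0, 0, 0.005, 0, 0, 0, 0.002, 0, 0, 0, 0, 0, 0, 0, 0, 0])

```text
time_s: 23.98
tcp_pos: [0.4306, -0.3414, 0.0602]
ee_rot: [[0.53, 0.848, 0.001], [0.848, -0.53, -0.0], [0.0, 0.001, -1.0]]
force: [-0.4, -0.5, -0.5]
grip_width: 0.0353
gripper_force: 40.8
```

Emit:
drive_effector(ticks=[0, 0, 0.0012, 0, 0, 0, 0, 0, 0, 0, 0, 0])

```text
time_s: 24.23
tcp_pos: [0.4306, -0.3417, 0.059]
ee_rot: [[0.53, 0.848, 0.001], [0.848, -0.53, -0.0], [0.0, 0.001, -1.0]]
force: [-0.1, 1.3, 3.2]
grip_width: 0.0355
gripper_force: 41.2
```

Emit:
drive_effector(ticks=[0, 0, 0, 0, 0, 0, 0, 0, 0, 0, 0, 0, 0, 0, -0.02, 0, 0, 0, -0.04, 0, 0, 0, -0.04, 0, 0.03, 0, -0.03, 0, 0.03, 0, -0.03, 0, 0.03, 0, -0.03, 0, 0, 0, 0, 0, 0, 0, 0, 0], jaw=0.055)

```text
time_s: 25.15
tcp_pos: [0.4784, -0.2653, 0.2484]
ee_rot: [[0.527, 0.85, 0.003], [0.85, -0.527, -0.001], [0.001, 0.003, -1.0]]
force: [0.0, -1.2, -0.5]
grip_width: 0.0549
gripper_force: 0.0
```

```bash
python3 - <<'E'
from h import *
c=cam("scene");a=c["image"][100:280,150:500];cv2.imwrite("pics/end.png",cv2.resize(a,None,fx=2.2,fy=2.2))
E
```

```text
(no output)
```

View pics/end.png

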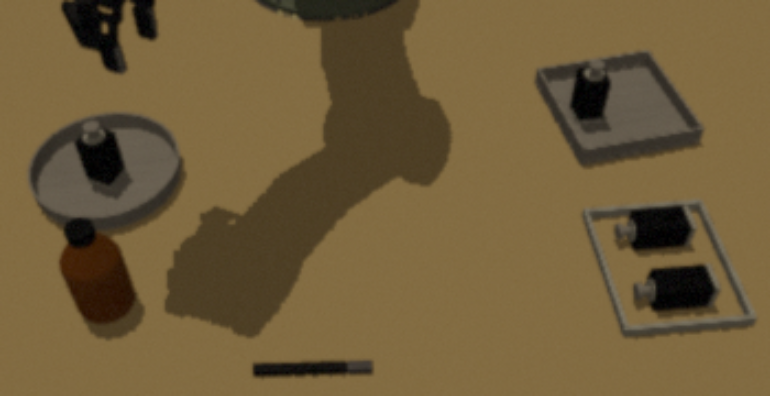

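The stiff cartridge stands in the tray at crop (592,90) and the weak one in the dish at (100,150). The parked pair, bottle and pen have not moved.

```bash
python3 -c "
from workcell import env, order, capture
print(order.hand_in())"
```

```text
the job is handed in; nothing more can be done
None
```

The job is handed in, at about 25 s: one cartridge felt stiff (16.7 N near 8.7 mm) and stands in the square tray, the other felt weak (5.0 N near 8.7 mm) and stands in the round dish, and the parked pair, bottle and pen were left where they were.

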